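Find the rocking corner of a microscope base plate and press its shim flat

TASK

The microscope's base plate rocks on one of its four feet. Press down on the plate's corners in turn until you find the one that gives, then press that corner's raised shim tab down until it lies flat; leave the other three shims raised. Only press with the fingertips: do not lift or shift the plate, and leave the dish, jar and collar alone.

Things in the scene. Friction and masses are not known exactly. Their poses are not given: they have to be found in the camera images.
- plate: loose white H-shaped microscope base plate, 160 (x) x 180 (y) x 12 mm, 0.9 kg: two cross bars, each 40 x 180 mm, centred at x = -60 and +60, joined by a web 50 mm wide; a blue column socket, 48 mm across, stands 24 mm above the middle. It only rests on four steel feet, 14 mm across, under the bar ends. Origin: centre of its underside, 26 mm above the bench; x away from the robot at yaw 0, z up
- bed: fixed dark rubber bed under the plate, 260 x 220 x 4 mm, carrying the four feet and, before each foot (towards -x), its shim. Origin on the bench below the plate's centre; same axes as the plate. Far shims' tabs lie in the notches of the H, their press points 36 mm from the far bar and 44 mm from the near bar
- corner_1 (a point): point on the plate's top face above the near left foot (near and far seen from the robot at yaw 0), plate x, y = -60, 70 mm, 38 mm above the bench: where to press that corner
- corner_2 (a point): point on the plate's top face above the near right foot (near and far seen from the robot at yaw 0), plate x, y = -60, -70 mm, 38 mm above the bench: where to press that corner
- corner_3 (a point): point on the plate's top face above the far left foot (near and far seen from the robot at yaw 0), plate x, y = 60, 70 mm, 38 mm above the bench: where to press that corner
- corner_4 (a point): point on the plate's top face above the far right foot (near and far seen from the robot at yaw 0), plate x, y = 60, -70 mm, 38 mm above the bench: where to press that corner
- tab_1 (a point): where to press the shim of corner_1: centre of its tab's top face once flat, 21 mm above the bench and 56 mm from corner_1 towards the plate's -x. Fixed to the bed, does not move with the tab; the raised tab's face is about 14 mm higher here. The tab is 30 mm wide (y), reaches 10 mm ahead of this point (-x) and 14 mm behind; the pivot is 30 mm behind
- tab_2 (a point): where to press the shim of corner_2: centre of its tab's top face once flat, 21 mm above the bench and 56 mm from corner_2 towards the plate's -x. Fixed to the bed, does not move with the tab; the raised tab's face is about 14 mm higher here
- tab_3 (a point): where to press the shim of corner_3: centre of its tab's top face once flat, 21 mm above the bench and 56 mm from corner_3 towards the plate's -x. Fixed to the bed, does not move with the tab; the raised tab's face is about 14 mm higher here
- tab_4 (a point): where to press the shim of corner_4: centre of its tab's top face once flat, 21 mm above the bench and 56 mm from corner_4 towards the plate's -x. Fixed to the bed, does not move with the tab; the raised tab's face is about 14 mm higher here
- foot_loose (a joint): how far the one soft foot has sunk (m): 0 up, 0.005 fully down; it does not tell which corner. All feet look alike. Pressing the plate above the soft one with over about 2.5 N starts to sink that corner, 5 N sinks it the full 5 mm (the opposite corner rises as much); it springs back when let go. The other corners stay firm
- shim_loose (a joint): angle (rad) of the shim at the soft corner, wherever that is: 0 to 0.08 at the start, tab slanting up with its tip 40 mm above the bench; 0.5 flat. All shims: slotted steel strip 3 mm thick; about 10 N on the tab's press point swings it down onto its block; it stays where it is left. Flat, its prongs keep the corner from sinking (up to some 15 N)
- shim_firm1 (a joint): angle (rad) of the shim at one of the three firm corners (which one is not known), 0 to 0.08 at the start (tab raised), 0.5 flat
- shim_firm2 (a joint): angle (rad) of the shim at one of the three firm corners (which one is not known), 0 to 0.08 at the start (tab raised), 0.5 flat
- shim_firm3 (a joint): angle (rad) of the shim at one of the three firm corners (which one is not known), 0 to 0.08 at the start (tab raised), 0.5 flat
- dish: bystander: clear closed petri dish, 90 mm across, 16 mm high, loose beside the bed; origin at the centre of its underside
- jar: bystander: small specimen jar, 50 mm across, 60 mm high, loose beside the bed; origin at the centre of its underside
- collar: bystander: steel column collar, 50 mm across, 25 mm high, loose beyond the far bar; origin at the centre of its underside
Mind the look-alikes: they are no part of the job. Several things have the shape of the plate; the one meant has the colours described above. Leave any orange look-alike of the part that bears shim_firm1 alone.

How it is judged (in metres and radians):
On the way, in this order (a step that is already met when the one before it is completed fails the run):
1. the rocking corner is pressed down by the fingers while its shim is still raised (value of joint foot_loose above 0.0035 m and contact force between the fingers and plate above 1 N and value of joint shim_loose below 0.2 rad), for 0.05 s.
2. that corner's shim is pressed flat (value of joint shim_loose above 0.42 rad), for 0.1 s.
At the end, for the whole second after the job is handed in: The shim of the rocking corner lies flat (joint above 0.42 of 0.5 rad), the other three are still raised (below 0.2 rad), the plate lies level (within 0.015 rad), at rest and within 15 mm of where it was, and the dish, jar and collar are within 20 mm of where they were (value of joint shim_loose above 0.42 rad and value of joint each of shim_firm1, shim_firm2, shim_firm3 below 0.2 rad and angle between plate's own z axis and vertical below 0.015 rad and distance of plate from where it was at the start of the episode below 0.015 m and linear speed of plate below 0.01 m/s and distance of each of dish, jar, collar from where it was at the start of the episode below 0.02 m); the robot touches nothing.
It fails at once if a shim of a firm corner is pressed down (beyond 0.2 rad) (value of joint any of shim_firm1, shim_firm2, shim_firm3 above 0.2 rad).
It fails at once if the plate is lifted (its middle rises 7 mm), shifted (15 mm) or tipped beyond its rocking (0.1 rad) (height (world z) of plate above 0.033 m or distance of plate from where it was at the start of the episode above 0.015 m or angle between plate's own z axis and vertical above 0.1 rad).
It fails at once if the dish, jar or collar is moved more than 20 mm (distance of any of dish, jar, collar from where it was at the start of the episode above 0.02 m).
It also fails if it takes over 48 s, if anything falls off the work surface, if the arm or the gripper's body presses on something with over 40 N, if the wrist force passes 120 N, or if a joint passes its speed limit or range.

ROBOT

A 6-joint arm with a two-finger parallel gripper is mounted at the origin on the work surface. World frame = base frame: x ahead of the robot, y to its left, z up, the work surface at z = 0. Lengths are in mm, angles in rad, forces in N, time in s.
With the tool pointing down it reaches from about 250 to 800 mm from the base axis. Payload 3.9 kg.
Tool frame: the origin (TCP) lies at the very end of the fingers, on their centre line; the grasp point (between the pads) lies env.grip_depth behind it (env.grip_depth is the distance from the TCP to the grasp point, in mm); z points along the fingers, y is the line along which they close (so a half turn about z gives the same grasp; the last joint's range is limited). The gripper opens to 85 mm and grips with 20 to 120 N. Pads are 22 mm wide; open, the fingers measure 114 mm over their backs; the gripper's body (76 mm by 85 mm) begins 54 mm behind the grasp point. The pads swing forward as they close: fully open they stand 13 mm farther back than shut.
Start: joints at [-1.331, 0.26, -0.138, 1.173, 0, 1.571], TCP at [124.688, -509.969, 231.304] pointing down, gripper open.
Joint ranges: [-2.78, 2.78], [-0.83, 1.72], [-1.28, 1.37], [-1.9, 2.12], [-1.57, 1.48], [-3.14, 3.14]. Speed limits (rad/s): [2.57, 2.57, 3.14, 3.14, 3.14, 3.14].

INTERFACE

Orientations are given as a 3x3 rotation matrix whose columns are the frame's x, y, z axes.
In Python, from plant import env gives the robot as it stands.
- The arm moves only by the tool send_rows, never from a script. Its argument "series" is a list of rows, each an object with "xyz": the shift along the tool's x, y, z in m, a list of three; "turn": the turn, a rotation vector about the tool's x, y, z in rad, a list of three. A call has 1 to 8 rows; each row shifts and turns the commanded pose from where the row before left it, along the tool's axes as they then stand; what a row does not reach is not made up. A row lasts 1/10 s, in which the tool goes at most 50 mm and 8.59 degrees, less where a joint would pass 70% of its speed; a pose out of reach is approached as far as the arm can. A call with a gripper value outside its range is refused whole. "grip" is the closure in counts, from 0 (fully open) to 255 (shut), set as the call begins (left out, the last holds). The fingers move at their own pace and stop on an object; "grip_force" is the grip in N (left out, the last holds). Time passes only in rows, so rows that do not move let the fingers close. It gives the time, the measured TCP pose, the force, the opening and the grip force at its end, in the units of the state.
- env.read_state(): the state, without advancing time (a new reading comes with each control period).
- env.snapshot(name): name is "side" or "top" or "wrist"; returns a dict with "frame" (480x640x3 uint8, blue, green, red), "fov_y" (degrees; the focal length in pixels is half the picture's height over the tangent of half this angle, whatever the lens; pixels are square), "cx", "cy" (the principal point, pixels), "view" (4x4, takes a point from world to camera coordinates). Camera axes: x right, y up, looking along -z (the intrinsics and any distortion apply to the point x, -y, -z); pixel columns grow to the right and rows downward; lengths in mm; the calibration is good to about 2 mm. A picture is of the moment at which its call begins. There is no depth.
- env.close_job(): hands the job in; it is judged then, once.
The state is a dict: "t": time; "joints": joint angles; "joint_velocities": joint speeds; "tau": joint torques, N m; "position": TCP position; "tool_rot": TCP orientation; "contact_force": force on the tool from outside, world axes, zero at the start; "ft_torque": the same for the moment, N m; "gripper_width": opening from 0.0 (shut) to 1.0 (fully open); "gripper_force": force on a finger pad.
Only numpy, scipy, OpenCV 4.12 (cv2) and the standard library are available. Lean on these libraries where they do the work, as an engineer would, in place of code of your own. Each camera call takes 0.05 s, during which the arm holds its last target. There are 200 camera calls.

## Working session

There is one attempt and no reset: what is moved stays moved. The work goes in short steps, Python scripts to look and compute and a tool call to move; the robot and the scene stay as the last step left them, time stands still between calls to the robot, and variables do not carry over. Pictures are saved under pics/ and viewed, at most 10 in all, crops included, and the job is handed in when it is done.

Besides the shell and the picture viewer there is one more tool, called after "Call:" as a command line: name --argument value ..., lists and objects as JSON in quotes. send_rows: Moves the arm, as the interface text tells. Its arguments: {"type":"object","properties":{"series":{"type":"array"},"grip":{"type":"number"},"grip_force":{"type":"number"}},"required":["series"]}

```bash
mkdir -p pics; cat > h.py <<'E'
import numpy as np,cv2
from plant import env
def ray(s,u,v):
    f=240/np.tan(np.radians(s['fov_y'])/2);V=np.array(s['view']);R=V[:3,:3];o=-R.T@V[:3,3]
    return o,R.T@np.array([(u-s['cx'])/f,-(v-s['cy'])/f,-1])
def onz(s,u,v,z):
    o,d=ray(s,u,v);return o+d*(z-o[2])/d[2]
def px(s,p):
    f=240/np.tan(np.radians(s['fov_y'])/2);V=np.array(s['view']);c=V[:3,:3]@np.array(p)+V[:3,3]
    return np.array([s['cx']-f*c[0]/c[2],s['cy']+f*c[1]/c[2]])
E
python3 - <<'E'
from h import *
import pickle
for n in('top','side'):
    s=env.snapshot(n);cv2.imwrite(f'pics/{n}0.png',s['frame']);pickle.dump(s,open(n+'0.pkl','wb'))
    print(n,{k:s[k] for k in s if k!='frame'})
print(env.read_state(),env.grip_depth)
E
```

```text
top {'fov_y': 42.48662352781543, 'cx': 316.36800011471894, 'cy': 236.3141166533261, 'view': array([[ 1.76791090e-02, -9.99835050e-01, -4.16206932e-03,
         3.13385692e+01],
       [ 9.94004337e-01,  1.71264699e-02,  1.07991030e-01,
        -5.88479511e+02],
       [-1.07901935e-01, -6.04630015e-03,  9.94143156e-01,
        -1.24409384e+03],
       [ 0.00000000e+00,  0.00000000e+00,  0.00000000e+00,
         1.00000000e+00]])}
side {'fov_y': 54.688857726389664, 'cx': 319.4863434354097, 'cy': 235.5413175772802, 'view': array([[ 9.74401401e-01, -2.24338084e-01, -1.46401585e-02,
        -5.56980365e+02],
       [ 1.72351426e-01,  7.03612375e-01,  6.89365369e-01,
        -1.70593913e+02],
       [-1.44349909e-01, -6.74241833e-01,  7.24265873e-01,
        -7.55606247e+02],
       [ 0.00000000e+00,  0.00000000e+00,  0.00000000e+00,
         1.00000000e+00]])}
{'t': 0.1, 'joints': array([-1.33101209e+00,  2.60586977e-01, -1.39223986e-01,  1.17270181e+00,
        1.23608407e-05,  1.57082882e+00]), 'joint_velocities': array([-8.08335029e-05, -1.30858549e-03,  3.93275560e-03,  7.76564214e-04,
       -7.35321083e-04,  5.05749640e-04]), 'tau': array([-7.49191313e-04, -4.06508446e+01,  2.54527885e+01,  1.01516119e-02,
       -3.53761573e-05,  8.49460832e-06]), 'position': array([ 124.54411911, -509.3911629 ,  230.57065865]), 'tool_rot': array([[ 9.71396961e-01,  2.37461129e-01, -3.95635721e-04],
       [ 2.37461458e-01, -9.71395525e-01,  1.67026840e-03],
       [ 1.23050511e-05, -1.71644188e-03, -9.99998527e-01]]), 'contact_force': array([ 0.2050157 , -0.00576402,  0.39956883]), 'ft_torque': array([ 0.04398986, -0.05349421,  0.00961083]), 'gripper_force': 0.0, 'gripper_width': 0.9974221073591395} 18.700000000000003
```

View pics/top0.png

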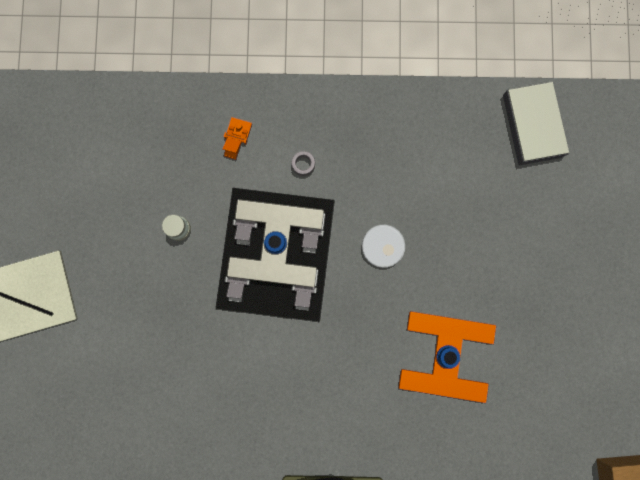

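View pics/side0.png

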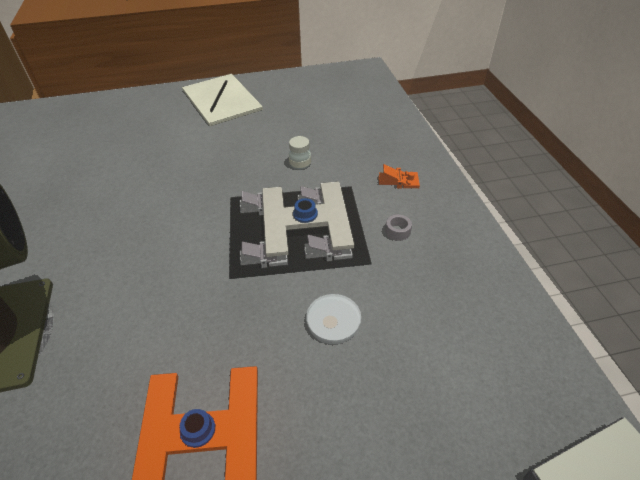

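Top view: the white H with the blue socket at (275,242) on the black bed is the plate. The orange H at (448,357) and the orange shim at (237,138) are look-alikes. The jar is at (175,228), the dish at (383,246) and the collar at (303,163). I'll measure the plate and bed and confirm with an enlarged crop.

```bash
cat > m.py <<'E'
from h import *
import pickle
s=pickle.load(open('top0.pkl','rb'));f=s['frame'];b,g,r=[f[...,i].astype(int) for i in range(3)]
def big(m,lo=(200,170),hi=(350,340)):
    k=np.zeros(m.shape,np.uint8);k[lo[1]:hi[1],lo[0]:hi[0]]=m[lo[1]:hi[1],lo[0]:hi[0]]*255
    n,l,st,c=cv2.connectedComponentsWithStats(k);i=1+np.argmax(st[1:,4]);return l==i
w=big((r>170)&(r-b>12)&(r-b<60))
def rect(m,z):
    p=np.array([onz(s,u,v,z)[:2] for v,u in np.argwhere(m)],np.float32)
    return cv2.minAreaRect(p)
print('plate',rect(w,38))
d=(f.max(2)<45); d=big(d); 
print('bed',rect(d,4))
blue=big((b-r>40)&(b>70)); p=np.argwhere(blue).mean(0);print('socket',p,onz(s,p[1],p[0],50))
E
python3 - <<'E'
from m import *
c=rect(w,38)[0];bc=rect(d,4)
v=f.copy()
k=cv2.resize(v[170:340,200:350],None,fx=3.5,fy=3.5,interpolation=cv2.INTER_CUBIC)
R=np.radians(0)
# yaw from bed and plate rect: choose small angle
for a in (rect(w,38),bc):
    y=a[2]%90; y=y-90 if y>45 else y; print('yaw',y)
y=rect(w,38)[2]%90; y=np.radians(y-90 if y>45 else y)
C,S=np.cos(y),np.sin(y)
for n,(x,yy,z) in dict(c1=(-60,70,38),c2=(-60,-70,38),c3=(60,70,38),c4=(60,-70,38),t1=(-116,70,35),t2=(-116,-70,35),t3=(4,70,35),t4=(4,-70,35)).items():
    P=np.array([c[0]+C*x-S*yy,c[1]+S*x+C*yy,z]);print(n,P.round(1));q=(px(s,P)-[200,170]+.5)*3.5
    cv2.circle(k,tuple(int(t) for t in q),4,(0,0,255),-1)
cv2.imwrite('pics/crop.png',k)
E
```

```text
plate ((528.6307373046875, 129.99420166015625), (177.5991668701172, 67.96875), 83.77420806884766)
bed ((552.6689453125, 128.23355102539062), (216.74700927734375, 257.4246520996094), 83.9760971069336)
socket [241.864 275.368] [573.07964094 124.75907337  50.        ]
yaw -6.225791931152344
yaw -6.023902893066406
c1 [476.6 206.1  38. ]
c2 [461.4  66.9  38. ]
c3 [595.9 193.1  38. ]
c4 [580.7  53.9  38. ]
t1 [420.9 212.2  35. ]
t2 [405.7  73.   35. ]
t3 [540.2 199.1  35. ]
t4 [525.  60.  35.]
```

View pics/crop.png

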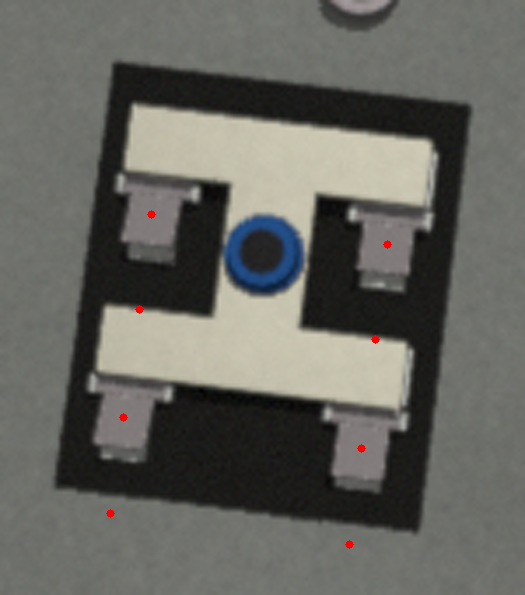

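The crop shows the white H with four raised grey tabs. My mask lost the far bar, so the drawn points sit too near; I'll redo it with both bars.

```bash
cat > pts.py <<'E'
from m import *
k=np.zeros(w.shape,bool);k[190:300,222:332]=True
m=(r>165)&(r-b>8)&(r-b<60)&k
m=cv2.morphologyEx(m.astype(np.uint8),cv2.MORPH_OPEN,np.ones((5,5)))>0
R=rect(m,38);y=R[2]%90;y=np.radians(y-90 if y>45 else y);C,S=np.cos(y),np.sin(y)
c=np.array(R[0])
L=dict(c1=(-60,70,38),c2=(-60,-70,38),c3=(60,70,38),c4=(60,-70,38),t1=(-116,70,35),t2=(-116,-70,35),t3=(4,70,35),t4=(4,-70,35))
P={n:np.array([c[0]+C*x-S*q,c[1]+S*x+C*q,z]) for n,(x,q,z) in L.items()}
E
python3 - <<'E'
from pts import *
print(R,np.degrees(y));[print(n,P[n].round(1)) for n in P]
z=cv2.resize(f[170:340,200:350],None,fx=3.5,fy=3.5,interpolation=cv2.INTER_CUBIC)
s2=pickle.load(open('side0.pkl','rb'));z2=cv2.resize(s2['frame'][170:340,200:400],None,fx=3.5,fy=3.5,interpolation=cv2.INTER_CUBIC)[:,:]
for n in P:
    for im,ss in((z,s),(z2,s2)): cv2.circle(im,tuple(int(t) for t in (px(ss,P[n])-[200,170]+.5)*3.5),4,(0,0,255),-1)
k=np.hstack([z,z2]);k=cv2.resize(k,(800,int(800*k.shape[0]/k.shape[1])));cv2.imwrite('pics/crop2.png',k)
E
```

```text
plate ((528.6307373046875, 129.99420166015625), (177.5991668701172, 67.96875), 83.77420806884766)
bed ((552.6689453125, 128.23355102539062), (216.74700927734375, 257.4246520996094), 83.9760971069336)
socket [241.864 275.368] [573.07964094 124.75907337  50.        ]
((572.7982788085938, 125.56511688232422), (177.99122619628906, 157.17086791992188), 83.96959686279297) -6.030403137207031
c1 [520.5 201.5  38. ]
c2 [505.8  62.3  38. ]
c3 [639.8 188.9  38. ]
c4 [625.1  49.6  38. ]
t1 [464.8 207.4  35. ]
t2 [450.1  68.1  35. ]
t3 [584.1 194.8  35. ]
t4 [569.4  55.5  35. ]
```

View pics/crop2.png

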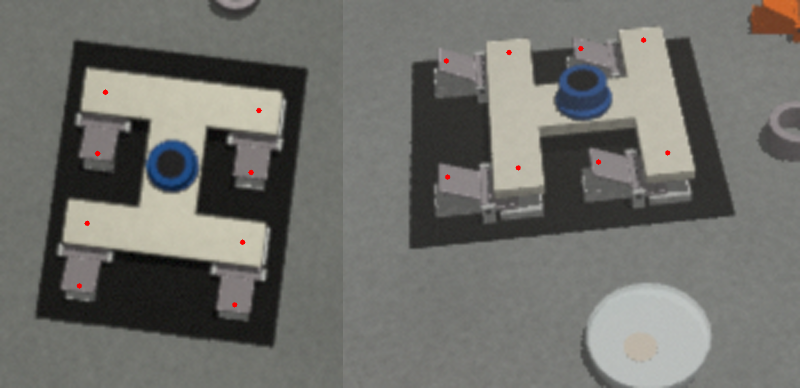

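The points fit the plate and tabs in both views. Next I turn the tool to the plate's axes (tool x = plate x, tool y = −plate y), shut the fingers and move towards corner 2.

Call:
send_rows --series '[{"xyz": [0, 0, 0], "turn": [0, 0, 0.115]}, {"xyz": [0, 0, 0], "turn": [0, 0, 0.115]}, {"xyz": [0, 0, 0], "turn": [0, 0, 0.115]}, {"xyz": [0.021, -0.04, 0.005], "turn": [0, 0, 0]}, {"xyz": [0.021, -0.04, 0.005], "turn": [0, 0, 0]}, {"xyz": [0.021, -0.04, 0.005], "turn": [0, 0, 0]}, {"xyz": [0.021, -0.04, 0.005], "turn": [0, 0, 0]}, {"xyz": [0.021, -0.04, 0.005], "turn": [0, 0, 0]}]' --grip 255 --grip_force 20

```text
t: 0.9
position: [250.5, -320.3, 205.8]
tool_rot: [[0.994, -0.106, -0.0], [-0.106, -0.994, 0.0], [-0.0, -0.0, -1.0]]
contact_force: [1.5, -0.3, 0.2]
gripper_width: 0.001
gripper_force: 0.0
```

Call:
send_rows --series '[{"xyz": [0.021, -0.04, 0.005], "turn": [0, 0, 0]}, {"xyz": [0.021, -0.04, 0.005], "turn": [0, 0, 0]}, {"xyz": [0.021, -0.04, 0.005], "turn": [0, 0, 0]}, {"xyz": [0.021, -0.04, 0.005], "turn": [0, 0, 0]}, {"xyz": [0.021, -0.04, 0.005], "turn": [0, 0, 0]}, {"xyz": [0.021, -0.04, 0.005], "turn": [0, 0, 0]}, {"xyz": [0.021, -0.04, 0.005], "turn": [0, 0, 0]}, {"xyz": [0, 0, 0], "turn": [0, 0, 0]}]'

```text
t: 1.7
position: [428.2, -55.1, 170.6]
tool_rot: [[0.995, -0.098, 0.001], [-0.098, -0.995, 0.002], [0.001, -0.002, -1.0]]
contact_force: [-0.1, -0.5, -0.5]
gripper_width: 0.001
gripper_force: 0.0
```

```bash
cat > w.py <<'E'
import pts
from h import *
def go(n,z):
    st=env.read_state();T=st['tool_rot'];t=pts.P[n].copy();t[2]=z
    print(n,'tool mm',(T.T@(t-st['position'])).round(1),'pos',st['position'].round(1),'F',st['contact_force'].round(1),'tz',T[:,2].round(4),'yaw',np.degrees(np.arctan2(T[1,0],T[0,0])).round(2),'t',st['t'])
E
python3 -c "
from w import *
go('c2',60)"
```

```text
plate ((528.6307373046875, 129.99420166015625), (177.5991668701172, 67.96875), 83.77420806884766)
bed ((552.6689453125, 128.23355102539062), (216.74700927734375, 257.4246520996094), 83.9760971069336)
socket [241.864 275.368] [573.07964094 124.75907337  50.        ]
c2 tool mm [  65.7 -124.2  110.9] pos [428.2 -55.1 170.6] F [-0.1 -0.5 -0.5] tz [ 0.001   0.0017 -1.    ] yaw -5.6 t 1.7
```

Call:
send_rows --series '[{"xyz": [0.022, -0.041, 0.015], "turn": [0, 0, 0]}, {"xyz": [0.022, -0.041, 0.015], "turn": [0, 0, 0]}, {"xyz": [0.022, -0.042, 0.015], "turn": [0, 0, 0]}, {"xyz": [0, 0, 0.03], "turn": [0, 0, 0]}, {"xyz": [0, 0, 0.03], "turn": [0, 0, 0]}, {"xyz": [0, 0, 0], "turn": [0, 0, 0]}, {"xyz": [0, 0, 0], "turn": [0, 0, 0]}]'

```text
t: 2.4
position: [497.5, 2.7, 68.1]
tool_rot: [[1.0, -0.026, -0.002], [-0.026, -0.998, 0.05], [-0.003, -0.05, -0.999]]
contact_force: [0.4, -0.3, 1.0]
gripper_width: 0.001
gripper_force: 0.0
```

```bash
sed -i 's/^print/#print/;s/; *print.*onz.*$//;s/;print(.socket.*//' m.py; python3 -c "
from w import *
go('c2',38)
s=env.snapshot('side');cv2.imwrite('pics/s1.png',cv2.resize(s['frame'][130:330,200:400],None,fx=3,fy=3))"
```

```text
c2 tool mm [  6.8 -58.1  33. ] pos [497.5   2.7  68.1] F [ 0.4 -0.3  1. ] tz [-0.0016  0.0505 -0.9987] yaw -1.47 t 2.4
```

View pics/s1.png

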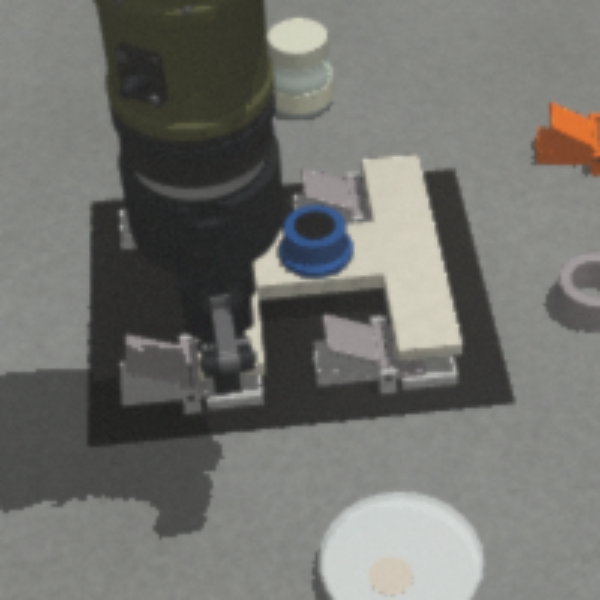

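The side view shows the fingers over the near bar but about 58 mm short of corner 2, and the tool slightly tilted. I suspect the last joint is at its limit. I'll lift and check the joints.

Call:
send_rows --series '[{"xyz": [0, 0, -0.04], "turn": [0, 0, 0]}, {"xyz": [0, 0, 0], "turn": [0, 0, -0.14]}, {"xyz": [0, 0, 0], "turn": [0, 0, -0.14]}, {"xyz": [0, 0, 0], "turn": [0, 0, -0.14]}, {"xyz": [0, 0, 0], "turn": [0, 0, -0.14]}, {"xyz": [0, 0, 0], "turn": [0, 0, -0.14]}, {"xyz": [0, 0, 0], "turn": [0, 0, -0.14]}, {"xyz": [0, 0, 0], "turn": [0, 0, -0.14]}]'

```text
t: 3.25
position: [499.8, 0.8, 110.4]
tool_rot: [[0.573, 0.819, 0.005], [0.818, -0.573, 0.05], [0.044, -0.025, -0.999]]
contact_force: [0.6, 0.5, -0.1]
gripper_width: 0.0
gripper_force: 0.0
```

```bash
cat >> w.py <<'E'
from scipy.spatial.transform import Rotation as Ro
def turn(yaw):
    T=env.read_state()['tool_rot'];a=np.radians(yaw);c,s=np.cos(a),np.sin(a)
    G=np.array([[c,s,0],[s,-c,0],[0,0,-1]]);print('turn',Ro.from_matrix(T.T@G).as_rotvec().round(3),'q',env.read_state()['joints'].round(3))
E
python3 -c "
from w import *
go('c2',60);turn(173.97);turn(83.97)"
```

```text
c2 tool mm [ 51.5 -29.   53.5] pos [499.8   0.8 110.4] F [ 0.6  0.5 -0.1] tz [ 0.0045  0.0504 -0.9987] yaw 55.0 t 3.25
turn [ 0.03  -0.053 -2.075] q [-0.031  0.301 -0.418  0.849  0.051  2.151]
turn [-0.014 -0.049 -0.505] q [-0.031  0.301 -0.418  0.849  0.051  2.151]
```

Joint 6 was at its limit. I'll finish a half turn instead (same fingertip footprint, mid-range wrist).

Call:
send_rows --series '[{"xyz": [0, 0, 0], "turn": [0.002, -0.004, -0.148]}, {"xyz": [0, 0, 0], "turn": [0.002, -0.004, -0.148]}, {"xyz": [0, 0, 0], "turn": [0.002, -0.004, -0.148]}, {"xyz": [0, 0, 0], "turn": [0.002, -0.004, -0.148]}, {"xyz": [0, 0, 0], "turn": [0.002, -0.004, -0.148]}, {"xyz": [0, 0, 0], "turn": [0.002, -0.004, -0.148]}, {"xyz": [0, 0, 0], "turn": [0.002, -0.004, -0.148]}, {"xyz": [0, 0, 0], "turn": [0.002, -0.004, -0.148]}]'

```text
t: 4.05
position: [499.8, 0.8, 110.4]
tool_rot: [[-0.543, 0.84, -0.011], [0.839, 0.543, 0.021], [0.023, 0.002, -1.0]]
contact_force: [0.4, 0.7, -0.4]
gripper_width: 0.002
gripper_force: 0.0
```

Call:
send_rows --series '[{"xyz": [0, 0, 0], "turn": [0.002, -0.004, -0.148]}, {"xyz": [0, 0, 0], "turn": [0.002, -0.004, -0.148]}, {"xyz": [0, 0, 0], "turn": [0.002, -0.004, -0.148]}, {"xyz": [0, 0, 0], "turn": [0.002, -0.004, -0.148]}, {"xyz": [0, 0, 0], "turn": [0.002, -0.004, -0.148]}, {"xyz": [0, 0, 0], "turn": [0.002, -0.004, -0.148]}, {"xyz": [0, 0, 0], "turn": [0, 0, 0]}, {"xyz": [0, 0, 0], "turn": [0, 0, 0]}]'

```text
t: 4.85
position: [499.4, 1.0, 109.7]
tool_rot: [[-0.993, 0.117, 0.001], [0.117, 0.993, -0.001], [-0.001, -0.001, -1.0]]
contact_force: [-0.6, -0.1, 0.1]
gripper_width: 0.002
gripper_force: 0.0
```

```bash
python3 -c "
from w import *
go('c2',60);turn(173.97)"
```

```text
c2 tool mm [ 0.9 61.6 49.6] pos [499.4   1.  109.7] F [-0.6 -0.1  0.1] tz [ 0.001  -0.0013 -1.    ] yaw 173.27 t 4.85
turn [-0.001  0.001 -0.012] q [ 0.003  0.302 -0.417  0.85  -0.001  0.12 ]
```

Call:
send_rows --series '[{"xyz": [0, 0.031, 0.012], "turn": [0, 0, -0.012]}, {"xyz": [0.001, 0.031, 0.015], "turn": [0, 0, 0]}, {"xyz": [0, 0, 0.025], "turn": [0, 0, 0]}, {"xyz": [0, 0, 0.01], "turn": [0, 0, 0]}, {"xyz": [0, 0, 0], "turn": [0, 0, 0]}]'

```text
t: 5.35
position: [502.7, 62.5, 45.1]
tool_rot: [[-0.995, 0.103, -0.005], [0.103, 0.995, -0.002], [0.005, -0.002, -1.0]]
contact_force: [-1.4, 0.5, -0.3]
gripper_width: -0.001
gripper_force: 0.0
```

```bash
python3 -c "
from w import *
go('c2',38);turn(173.97)"
```

```text
c2 tool mm [-3.1  0.1  7.1] pos [502.7  62.5  45.1] F [-1.4  0.5 -0.3] tz [-0.0048 -0.0019 -1.    ] yaw 174.08 t 5.35
turn [-0.002 -0.005  0.002] q [ 0.125  0.388 -0.485  0.702 -0.001  0.228]
```

Call:
send_rows --series '[{"xyz": [-0.002, 0, 0.002], "turn": [0, 0, 0]}, {"xyz": [0, 0, 0.002], "turn": [0, 0, 0]}, {"xyz": [0, 0, 0.001], "turn": [0, 0, 0]}, {"xyz": [0, 0, 0.001], "turn": [0, 0, 0]}, {"xyz": [0, 0, 0.001], "turn": [0, 0, 0]}, {"xyz": [0, 0, 0], "turn": [0, 0, 0]}]'

```text
t: 5.95
position: [506.0, 62.6, 39.1]
tool_rot: [[-0.995, 0.102, -0.002], [0.102, 0.995, -0.001], [0.001, -0.001, -1.0]]
contact_force: [-0.4, -0.1, 0.1]
gripper_width: 0.0
gripper_force: 0.0
```

Call:
send_rows --series '[{"xyz": [0, 0, 0.001], "turn": [0, 0, 0]}, {"xyz": [0, 0, 0], "turn": [0, 0, 0]}]'

```text
t: 6.15
position: [506.2, 62.7, 38.1]
tool_rot: [[-0.995, 0.102, -0.001], [0.102, 0.995, -0.001], [0.001, -0.002, -1.0]]
contact_force: [0.0, -1.0, -0.2]
gripper_width: 0.003
gripper_force: 0.0
```

Call:
send_rows --series '[{"xyz": [0, 0, 0.001], "turn": [0, 0, 0]}, {"xyz": [0, 0, 0], "turn": [0, 0, 0]}]'

```text
t: 6.35
position: [506.1, 62.6, 37.2]
tool_rot: [[-0.995, 0.102, -0.001], [0.102, 0.995, -0.001], [0.001, -0.002, -1.0]]
contact_force: [-1.0, -0.9, 4.1]
gripper_width: -0.001
gripper_force: 1.7
```

Call:
send_rows --series '[{"xyz": [0, 0, 0.001], "turn": [0, 0, 0]}, {"xyz": [0, 0, 0], "turn": [0, 0, 0]}]'

```text
t: 6.55
position: [506.0, 62.6, 36.2]
tool_rot: [[-0.995, 0.102, -0.002], [0.102, 0.995, -0.002], [0.002, -0.002, -1.0]]
contact_force: [-1.0, -0.5, 4.3]
gripper_width: 0.002
gripper_force: 2.1
```

Call:
send_rows --series '[{"xyz": [0, 0, 0.001], "turn": [0, 0, 0]}, {"xyz": [0, 0, 0], "turn": [0, 0, 0]}, {"xyz": [0, 0, 0], "turn": [0, 0, 0]}]'

```text
t: 6.85
position: [505.9, 62.6, 35.1]
tool_rot: [[-0.995, 0.102, -0.002], [0.102, 0.995, -0.002], [0.002, -0.002, -1.0]]
contact_force: [-2.0, -1.4, 5.7]
gripper_width: -0.001
gripper_force: 2.5
```

Corner 2 gives: 3 mm of travel at only 4–6 N. I'll press to its stop.

Call:
send_rows --series '[{"xyz": [0, 0, 0.001], "turn": [0, 0, 0]}, {"xyz": [0, 0, 0.001], "turn": [0, 0, 0]}, {"xyz": [0, 0, 0], "turn": [0, 0, 0]}, {"xyz": [0, 0, 0], "turn": [0, 0, 0]}]'

```text
t: 7.25
position: [505.8, 62.5, 33.4]
tool_rot: [[-0.995, 0.102, -0.002], [0.102, 0.995, -0.002], [0.002, -0.002, -1.0]]
contact_force: [-2.2, -1.0, 8.1]
gripper_width: 0.002
gripper_force: 4.0
```

Call:
send_rows --series '[{"xyz": [0, 0, 0.001], "turn": [0, 0, 0]}, {"xyz": [0, 0, 0], "turn": [0, 0, 0]}]'

```text
t: 7.45
position: [505.8, 62.5, 33.2]
tool_rot: [[-0.995, 0.102, -0.002], [0.102, 0.995, -0.002], [0.001, -0.002, -1.0]]
contact_force: [-4.5, -1.7, 14.7]
gripper_width: 0.0
gripper_force: 7.4
```

```bash
python3 -c "
from w import *
go('c2',38)
s=env.snapshot('side');cv2.imwrite('pics/s2.png',cv2.resize(s['frame'][170:290,210:370],None,fx=4,fy=4))"
```

```text
c2 tool mm [ 0.  -0.2 -4.8] pos [505.8  62.5  33.2] F [-4.5 -1.7 14.7] tz [-0.0016 -0.0017 -1.    ] yaw 174.15 t 7.45
```

View pics/s2.png

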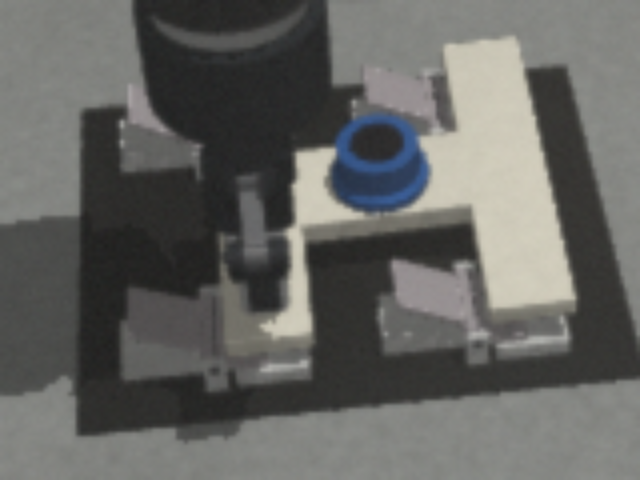

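The fingers are on corner 2 at about (262,290), and its tab at (165,320) is still raised. The corner sank about 5 mm and then met its stop, so it is the soft one. I'll lift straight up and go over tab 2.

Call:
send_rows --series '[{"xyz": [0, 0, -0.005], "turn": [0, 0, 0]}, {"xyz": [0, 0, -0.01], "turn": [0, 0, 0]}, {"xyz": [0, 0, -0.02], "turn": [0, 0, 0]}, {"xyz": [0.028, 0, 0], "turn": [0, 0, 0]}, {"xyz": [0.028, 0, 0], "turn": [0, 0, 0]}, {"xyz": [0, 0, 0.01], "turn": [0, 0, 0]}, {"xyz": [0, 0, 0], "turn": [0, 0, 0]}, {"xyz": [0, 0, 0], "turn": [0, 0, 0]}]'

```text
t: 8.3
position: [451.6, 68.6, 57.2]
tool_rot: [[-0.995, 0.102, -0.0], [0.102, 0.995, -0.001], [0.0, -0.001, -1.0]]
contact_force: [0.2, -0.3, -0.0]
gripper_width: 0.002
gripper_force: 0.0
```

```bash
python3 -c "
from w import *
go('t2',21);turn(173.97)"
```

```text
t2 tool mm [ 1.4 -0.5 36.2] pos [451.6  68.6  57.2] F [ 0.2 -0.3 -0. ] tz [-5.0e-04 -1.1e-03 -1.0e+00] yaw 174.16 t 8.3
turn [-0.001 -0.     0.003] q [ 0.151  0.299 -0.591  0.681 -0.001  0.253]
```

Call:
send_rows --series '[{"xyz": [0.001, 0, 0.007], "turn": [0, 0, 0]}, {"xyz": [0, 0, 0.007], "turn": [0, 0, 0]}, {"xyz": [0, 0, 0.004], "turn": [0, 0, 0]}, {"xyz": [0, 0, 0.003], "turn": [0, 0, 0]}, {"xyz": [0, 0, 0.003], "turn": [0, 0, 0]}, {"xyz": [0, 0, 0.003], "turn": [0, 0, 0]}, {"xyz": [0, 0, 0], "turn": [0, 0, 0]}]'

```text
t: 9.0
position: [446.7, 68.6, 29.6]
tool_rot: [[-0.995, 0.102, -0.006], [0.102, 0.995, -0.001], [0.006, -0.001, -1.0]]
contact_force: [-4.8, -0.1, 5.3]
gripper_width: -0.004
gripper_force: 2.4
```

Call:
send_rows --series '[{"xyz": [0, 0, 0.002], "turn": [0, 0, 0]}, {"xyz": [0, 0, 0.002], "turn": [0, 0, 0]}, {"xyz": [0, 0, 0.002], "turn": [0, 0, 0]}, {"xyz": [0, 0, 0.001], "turn": [0, 0, 0]}, {"xyz": [0, 0, 0], "turn": [0, 0, 0]}]'

```text
t: 9.5
position: [446.5, 68.6, 22.6]
tool_rot: [[-0.995, 0.102, -0.007], [0.102, 0.995, -0.001], [0.007, -0.001, -1.0]]
contact_force: [-2.1, 0.4, 2.8]
gripper_width: -0.003
gripper_force: 1.6
```

Call:
send_rows --series '[{"xyz": [-0.002, 0, 0.001], "turn": [0, 0, 0]}, {"xyz": [0, 0, 0.001], "turn": [0, 0, 0]}, {"xyz": [0, 0, 0], "turn": [0, 0, 0]}]'

```text
t: 9.8
position: [448.8, 68.3, 20.9]
tool_rot: [[-0.995, 0.102, -0.006], [0.102, 0.995, -0.001], [0.006, -0.002, -1.0]]
contact_force: [-5.6, 1.2, 8.6]
gripper_width: -0.0
gripper_force: 4.1
```

Call:
send_rows --series '[{"xyz": [0, 0, 0.001], "turn": [0, 0, 0]}, {"xyz": [0, 0, 0], "turn": [0, 0, 0]}]'

```text
t: 10.0
position: [448.8, 68.3, 20.6]
tool_rot: [[-0.995, 0.102, -0.006], [0.102, 0.995, -0.001], [0.006, -0.001, -1.0]]
contact_force: [-7.5, -0.0, 16.0]
gripper_width: -0.005
gripper_force: 8.1
```

The tab met its block at z = 20.6 mm, as it should when flat. I'll lift and look.

Call:
send_rows --series '[{"xyz": [0, 0, 0], "turn": [0, 0, 0]}, {"xyz": [0, 0, -0.005], "turn": [0, 0, 0]}, {"xyz": [0, 0, -0.02], "turn": [0, 0, 0]}, {"xyz": [0, 0, -0.04], "turn": [0, 0, 0]}, {"xyz": [0.03, 0, -0.04], "turn": [0, 0, 0]}, {"xyz": [0.03, 0, -0.04], "turn": [0, 0, 0]}, {"xyz": [0, 0, 0], "turn": [0, 0, 0]}, {"xyz": [0, 0, 0], "turn": [0, 0, 0]}]'

```text
t: 10.8
position: [393.1, 74.8, 166.2]
tool_rot: [[-0.995, 0.102, 0.002], [0.102, 0.995, -0.001], [-0.003, -0.001, -1.0]]
contact_force: [1.5, -0.7, -0.3]
gripper_width: -0.002
gripper_force: 0.0
```

```bash
python3 -c "
from w import *
go('t2',21)
s=env.snapshot('side');cv2.imwrite('pics/s3.png',cv2.resize(s['frame'][130:350,200:430],None,fx=2.7,fy=2.7))"
```

```text
t2 tool mm [-57.   -0.8 145.4] pos [393.1  74.8 166.2] F [ 1.5 -0.7 -0.3] tz [ 2.5e-03 -8.0e-04 -1.0e+00] yaw 174.17 t 10.8
```

View pics/s3.png

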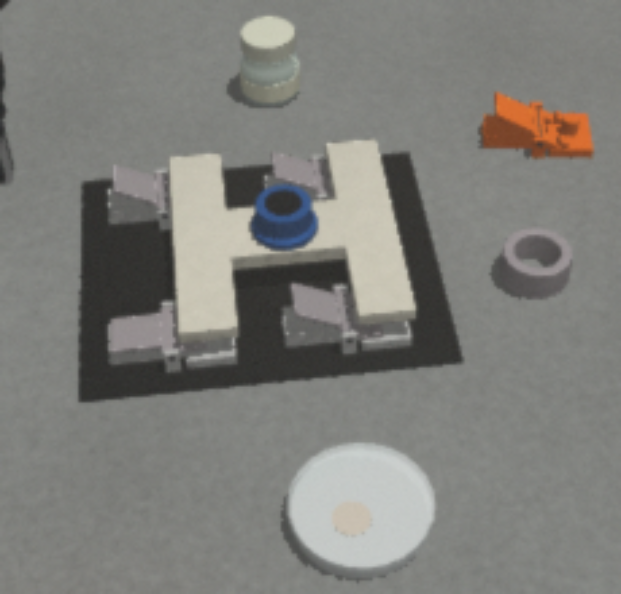

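Tab 2 at (140,335) lies flat on its block. The other three, at (135,190), (295,170) and (318,310), are still raised. The plate is level and the dish, jar and collar have not moved. Handing in.

```bash
python3 -c "
from plant import env
print(env.close_job())"
```

```text
the job is handed in; nothing more can be done
None
```

The near-right corner (corner 2) was the one that gave; its shim is now pressed flat, the other three are still raised, and the job was handed in at about 11 s, with no verdict shown.

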